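# Sort two plaster blanks, fit the drying pot's double lid and take off its outer lid

## Robot

A 6-joint arm with a two-finger parallel gripper is mounted at the origin on a cart in front of the work surface, level with it; the furniture and walls round the work are solid. World frame = base frame: x ahead of the robot, y to its left, z up, the work surface at z = 0. Lengths are in m, angles in rad, forces in N, time in s.
With the tool pointing down it reaches from about 0.3 to 1 m from the base axis. Payload 5.1 kg.
Tool frame: the origin (TCP) lies where the fingers leave the gripper's body, on its centre line; the fingertips stand 78 mm ahead of it and the grasp point (between the pads) lies 59 mm ahead of it; z points along the fingers, y is the line along which they close (so a half turn about z gives the same grasp; the last joint's range is limited). The gripper opens to 95 mm and grips with 3 to 60 N. Pads are 20 mm wide; open, the fingers measure 119 mm over their backs; the gripper's body (75 mm by 180 mm) begins 59 mm behind the grasp point.
Start: joints at [1.099, 0.124, 1.65, -0, 1.367, -0.083], TCP at [0.246, 0.601, 0.292] pointing down, gripper open.
Joint ranges: [-2.61, 2.61], [-1.02, 2.33], [0.03, 2.71], [-1.35, 4.49], [0.32, 2.68], [-2.91, 2.91]. Speed limits (rad/s): [2.57, 2.57, 3.14, 3.14, 3.14, 3.14].

## Interface

Orientations are given as a 3x3 rotation matrix whose columns are the frame's x, y, z axes.
In Python, from rig import env, imaging, order gives the robot as it stands.
- The arm moves only by the tool move_arm, never from a script. Its argument "increments" is a list that holds one entry, the list of rows, each a list of 5 numbers: the shift along the world's x, y, z in cm, then the turn about the world's z in rad, then the finger opening in cm, from 0 to 9.51. In form: [[[x, y, z, twist, fingers], ...]]. A call has 1 to 5 rows; each row is the pose to reach, as a shift and turn from the pose commanded when the call began; what a row does not reach only later rows make up. A row lasts 1/12 s, in which the tool goes at most 41.7 mm and 7.16 degrees, less where a joint would pass 70% of its speed; a pose out of reach is approached as far as the arm can. A call with a gripper value outside its range is refused whole. The fingers move at their own pace and stop on an object; "grip_force" is the grip in N (left out, the last holds). Time passes only in rows, so rows that repeat a pose let the fingers close. It gives the time, the measured TCP pose, the force, the opening and the grip force at its end, in the units of the state.
- env.observe(): the state, without advancing time (a new reading comes with each control period).
- imaging.snapshot(name): name is "side" or "top" or "wrist"; returns the picture (400x640x3 uint8, red, green, blue); there is no depth.
- imaging.calibration(name): a dict with "vfov" (degrees; the focal length in pixels is half the picture's height over the tangent of half this angle, whatever the lens; pixels are square), "cx", "cy" (the principal point, pixels), "cam_to_world" (4x4, takes a point from camera to world coordinates). Camera axes: x right, y up, looking along -z (the intrinsics and any distortion apply to the point x, -y, -z); pixel columns grow to the right and rows downward; lengths in m; the calibration is good to about 2 mm. The wrist camera is an equidistant fisheye: a pixel r from the principal point sees the ray r / f radians off the axis. A picture is of the moment at which its call begins: read the wrist's pose just before it. calibration takes no time and is no camera call; for the wrist camera it gives the pose at the moment of the call.
- order.hand_in(): hands the job in; it is judged then, once.
The state is a dict: "clock": time; "qpos": joint angles; "joint_velocities": joint speeds; "tau": joint torques, N m; "tool_pos": TCP position; "orientation": TCP orientation; "wrist_force": force on the tool from outside, world axes, zero at the start; "ft_torque": the same for the moment, N m; "width": opening from 0.0 (shut) to 1.0 (fully open); "finger_force": force on a finger pad.
Only numpy, scipy, OpenCV 4.12 (cv2) and the standard library are available. Lean on these libraries where they do the work, as an engineer would, in place of code of your own. Each camera call takes 0.05 s, during which the arm holds its last target. There are 200 camera calls.

## Task

Lay the plaster blank with the green dot flat in the drying pot and the one with the red dot flat in the pink-smeared bowl. Then carry the double lid over by its black handle, both lids still hooked together, and lower it onto the pot so that the inner lid's two orange tabs drop fully into the two rim notches; turn the outer lid anticlockwise (seen from above) to unhook it and lift it off alone, leaving the slotted inner lid fully seated so that the blank can dry. Finish while still holding the outer lid roughly level by its handle above the pot, about 15 cm over the bench and touching nothing else, and leave the other things on the bench where they are.

Things in the scene. Friction and masses are not known exactly. Their poses are not given: they have to be found in the camera images.
- blank_green: Off-white cast plaster blank, 40 x 55 x 16 mm (x, y, z), 0.05 kg, sides slightly drafted, with a green dot sticker of 20 mm on its top: passed. Origin at the centre of its underside, z up. Grasp it across the 40 mm (its x axis).
- blank_red: The same blank with a red dot: rejected. Same size, origin and axes. The two blanks lie side by side in front of the pot and either may be on the left.
- drying_pot: Low round aluminium pot, fixed to the bench, 162 mm across, 46 mm high. Inner floor 4 mm above its origin (centre of underside, z up). A ledge runs round inside, 34 mm up, free width 132 mm (150 mm below it); above it the mouth is 150 mm wide. Two notches 22 mm wide, bottoms painted orange, cut the rim down to the ledge at its +x and -x sides. Yaw varies by 0.5 rad.
- reject_bowl: Light round mixing bowl, pinkish, 203 mm across and 82 mm high, loose on the bench; its flat floor, about 100 mm across, lies 7 mm above its origin, which is the centre of its underside. For the rejected blank.
- inner_lid: Orange slotted disc, 142 mm across, 4 mm thick, 0.12 kg, no handle; two tabs 12 mm wide, 5 mm thick reach out to 97 mm at its +x and -x sides, all that shows under the outer lid. Flanges on top reach 14 mm above its origin (centre of underside). It starts flat on the bench. Seated, its origin is 34 mm above the pot's, tabs in the notches either way round, so it cannot turn.
- outer_lid: Aluminium cap, orange dots over the tabs, 179 mm across, 0.22 kg. Origin at the centre of its plate's underside, z up; skirt 7 mm, three hooks 8.5 mm below that; plate top 3 mm above. Black bar handle along its x axis, 70 mm long, 14 mm thick (y), top 37 mm above the origin. Hooked at rest, its origin is 14 mm above the inner lid's and its x axis lies along the tabs; lifted, it rises 2.5 mm, then carries the inner lid.
- handle_grip (a point): Middle of the bar handle, 24 mm above the outer lid's origin (21 mm above its plate, 13 mm below the handle's top), axes as the outer lid's. Turned anticlockwise against the inner lid, the outer lid is unhooked after 0.5 rad and meets a stop at 0.82 rad; clockwise it stops after 0.06. It turns freely while it rests on the inner lid and is not pulled up.
- pin_tin: Bystander: grey-blue tin, 57 mm diameter, 72 mm high, at the back. Origin at the centre of its underside.
- masking_tape: Bystander: roll of masking tape lying flat, 104 x 107 x 25 mm, at the back. Origin at the centre of its underside.
- kidney_rib: Bystander: wooden kidney rib, 52 x 100 x 9 mm, lying behind the double lid. Origin at the centre of its underside.
- wide_brush: Bystander: glue brush, 34 x 198 x 15 mm, lying behind the bowl. Origin at the centre of its underside.
Not all that is in view belongs to the job. What is shaped like the blank_green but yellow is not meant.

How it is judged:
On the way, in this order (a step that is already met when the one before it is completed fails the run):
1. the green-dot blank lies flat in the pot and the red-dot blank in the bowl, both let go (horizontal distance between blank_green and drying_pot below 0.055 m and z of blank_green in the frame of drying_pot between -0.002 and 0.009 m and angle between blank_green's own z axis and vertical below 0.15 rad and horizontal distance between blank_red and reject_bowl below 0.055 m and z of blank_red in the frame of reject_bowl between 0 and 0.025 m and angle between blank_red's own z axis and vertical below 0.5 rad and contact force between the fingers and blank_green below 0.05 N and contact force between the fingers and blank_red below 0.05 N), for 0.2 s.
2. the double lid, still hooked together, is on the pot with the inner lid fully seated, tabs in the notches (z of inner_lid in the frame of drying_pot below 0.0365 m and horizontal distance between inner_lid and drying_pot below 0.008 m and angle between inner_lid's own z axis and vertical below 0.04 rad and angle between the x axis of inner_lid and the x axis of drying_pot, either way round below 0.12 rad and z of outer_lid in the frame of inner_lid between 0.01 and 0.019 m and angle between the x axis of outer_lid and the x axis of inner_lid, either way round below 0.3 rad), for 0.1 s.
At the end, for the whole second after the job is handed in: Inner lid seated (under 36.5 mm up in the pot, 8 mm off axis, 0.04 rad off level, 0.12 rad off the notches); green blank flat in the pot, red one in the bowl; fingers hold the outer lid over 100 mm up, within 120 mm of the pot's axis, 0.25 rad of level, still, touching nothing else (z of inner_lid in the frame of drying_pot below 0.0365 m and horizontal distance between inner_lid and drying_pot below 0.008 m and angle between inner_lid's own z axis and vertical below 0.04 rad and angle between the x axis of inner_lid and the x axis of drying_pot, either way round below 0.12 rad and horizontal distance between blank_green and drying_pot below 0.055 m and z of blank_green in the frame of drying_pot between -0.002 and 0.009 m and angle between blank_green's own z axis and vertical below 0.15 rad and horizontal distance between blank_red and reject_bowl below 0.055 m and z of blank_red in the frame of reject_bowl between 0 and 0.025 m and angle between blank_red's own z axis and vertical below 0.5 rad and height (world z) of outer_lid above 0.1 m and horizontal distance between outer_lid and drying_pot below 0.12 m and angle between outer_lid's own z axis and vertical below 0.25 rad and contact force between the fingers and outer_lid above 2 N and contact force between each of outer_lid, the arm, the fingers and inner_lid below 0.05 N and contact force between outer_lid and drying_pot below 0.05 N and contact force between outer_lid and reject_bowl below 0.05 N and linear speed of outer_lid below 0.03 m/s and linear speed of inner_lid below 0.02 m/s); the arm keeps its last pose, push and grip.
It fails at once if the outer lid is turned free while the inner lid is not seated in the pot (angle between the x axis of outer_lid and the x axis of inner_lid, either way round above 0.5 rad and (z of inner_lid in the frame of drying_pot above 0.0385 m or horizontal distance between inner_lid and drying_pot above 0.01 m)).
It fails at once if another thing on the bench is pushed away or knocked over (distance of any of pin_tin, masking_tape, kidney_rib, wide_brush from where it was at the start of the episode above 0.03 m or angle between pin_tin's own z axis and vertical above 0.5 rad).
It also fails if it takes over 72 s, if anything falls off the work surface, if the arm or the gripper's body presses on something with over 40 N, if the wrist force passes 120 N, or if a joint passes its speed limit or range.

## Working session

There is one attempt and no reset: what is moved stays moved. The work goes in short steps, Python scripts to look and compute and a tool call to move; the robot and the scene stay as the last step left them, time stands still between calls to the robot, and variables do not carry over. Pictures are saved under pics/ and viewed, at most 10 in all, crops included, and the job is handed in when it is done.

Besides the shell and the picture viewer there is one more tool, called after ">>>" by a JSON object that holds its "fn" and its "kwargs". move_arm: Moves the arm, as the interface text tells. Its arguments: {"type":"object","properties":{"increments":{"type":"array","items":{"type":"array","items":{"type":"array","items":{"type":"number"}}}},"grip_force":{"type":"number"}},"required":["increments"]}

```bash
mkdir -p pics; cat > h.py <<'E'
import numpy as np, cv2
from rig import env, imaging, order
def snap(n,f,crop=None,s=1):
    c=imaging.calibration(n); im=imaging.snapshot(n)
    np.savez('pics/'+f+'.npz',im=im,M=c['cam_to_world'],v=c['vfov'],c=[c['cx'],c['cy']],n=n)
    if crop: im=im[crop[1]:crop[3],crop[0]:crop[2]]
    cv2.imwrite('pics/'+f+'.png',cv2.resize(im[:,:,::-1],None,fx=s,fy=s,interpolation=cv2.INTER_CUBIC))
def pt(f,u,v,z):
    d=np.load('pics/'+f+'.npz'); M=d['M']; h=d['im'].shape[0]; fl=h/2/np.tan(np.radians(float(d['v']))/2)
    x,y=(u-d['c'][0])/fl,(v-d['c'][1])/fl
    if str(d['n'])=='wrist':
        r=np.hypot(x,y); k=np.sin(r)/r if r>1e-9 else 1; r_=np.array([x*k,-y*k,-np.cos(r)])
    else: r_=np.array([x,-y,-1.])
    w=M[:3,:3]@r_; o=M[:3,3]; return o+w*(z-o[2])/w[2]
E
python3 - <<'E'
from h import *
print(env.observe())
for n in('top','side','wrist'):
    snap(n,n+'0'); print(imaging.calibration(n))
E
```

```text
{'clock': 0.0, 'qpos': array([ 1.09940179e+00,  1.24505656e-01,  1.65167214e+00, -2.11914942e-05,
        1.36748134e+00, -8.25783078e-02]), 'joint_velocities': array([-4.43483152e-05,  1.09075162e-03, -1.30387961e-03,  5.64697809e-04,
       -1.08824556e-03,  2.01637576e-03]), 'tau': array([-1.26605035e-03, -4.17606640e+01, -3.59927237e+01,  7.72633147e-02,
        4.94624313e-02, -1.43798575e-04]), 'tool_pos': array([0.24620993, 0.60104663, 0.29098762]), 'orientation': array([[-9.25360031e-01,  3.79088337e-01, -9.19954872e-04],
       [ 3.79089424e-01,  9.25358192e-01, -1.85052150e-03],
       [ 1.49776657e-04, -2.06114380e-03, -9.99997865e-01]]), 'wrist_force': array([-0.41928542,  0.25875941,  0.64382986]), 'ft_torque': array([ 0.00367489, -0.05592573,  0.02982245]), 'finger_force': 0.0, 'width': 0.9972715105891584}
{'vfov': 52.60931612025357, 'cx': 317.5304176359477, 'cy': 197.56018898596005, 'cam_to_world': array([[ 0.08936872,  0.97545037, -0.20127047,  0.38520912],
       [-0.9959841 ,  0.08861437, -0.01277337, -0.03059908],
       [ 0.00537566,  0.20160373,  0.97945242,  1.1
[... 151 characters left out ...]
, 'cam_to_world': array([[ 0.8443887 ,  0.27043943, -0.46246107,  0.02555789],
       [-0.53524383,  0.46266989, -0.7067182 , -0.87432653],
       [ 0.02284234,  0.8442743 ,  0.53542426,  0.68436546],
       [ 0.        ,  0.        ,  0.        ,  1.        ]])}
{'vfov': 65.70646984690485, 'cx': 318.8010933150598, 'cy': 200.12982283412182, 'cam_to_world': array([[ 3.78381143e-01, -8.88431983e-01, -2.59839032e-01,
         1.72610956e-01],
       [ 9.25649874e-01,  3.63122584e-01,  1.06368700e-01,
         6.30479328e-01],
       [-1.47934471e-04, -2.80767878e-01,  9.59775691e-01,
         3.84644107e-01],
       [ 0.00000000e+00,  0.00000000e+00,  0.00000000e+00,
         1.00000000e+00]])}
```

View pics/top0.png

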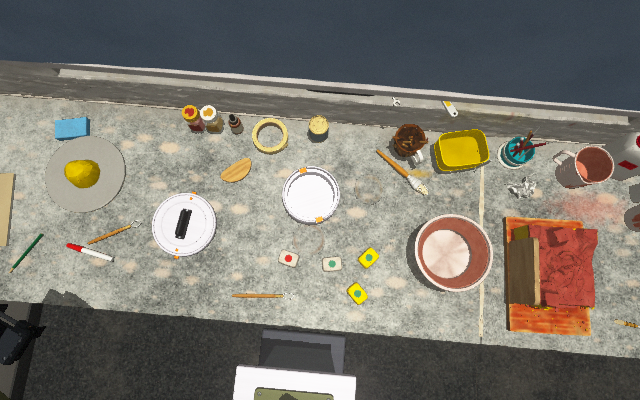

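The top view shows the pot at (311,194) with notches near (303,170) and (319,219). The double lid is at (184,224) and the pinkish bowl at (453,252). Candidates with a green dot are the off-white blank (332,264) and the yellow pieces (369,258) and (357,293). Only the off-white one fits the description. The red blank is at (288,258). I'll check this in an enlarged crop.

```bash
python3 - <<'E'
from h import *
im=np.load('pics/top0.npz')['im'][:,:,::-1]
cv2.imwrite('pics/c1.png',cv2.resize(im[155:310,265:395],None,fx=4,fy=3.8710,interpolation=cv2.INTER_CUBIC)[:600])
cv2.imwrite('pics/c2.png',cv2.resize(im[180:270,135:235],None,fx=6,fy=6,interpolation=cv2.INTER_CUBIC))
E
```

```text
(no output)
```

View pics/c1.png

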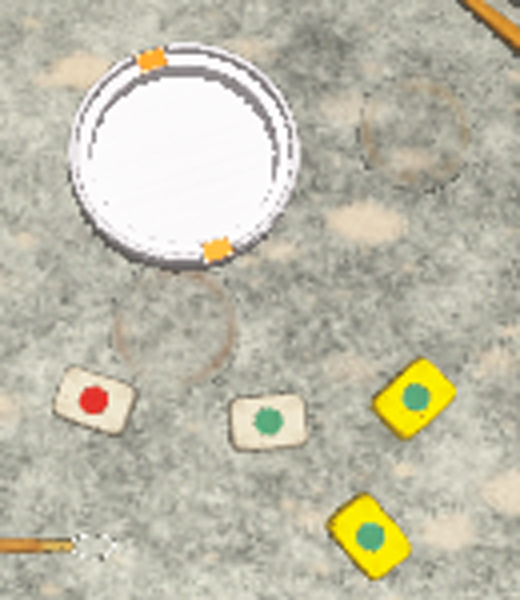

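View pics/c2.png

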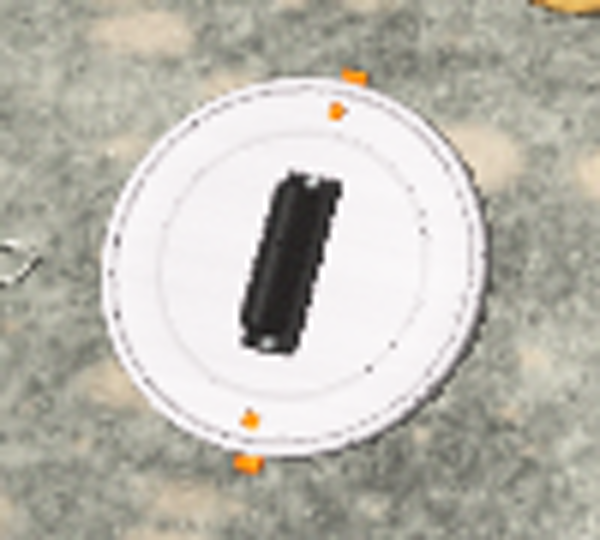

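The crop confirms the off-white green-dot blank at crop (267,421) and the red-dot blank at (93,400). The others are yellow. The notches are at (152,59) and (217,249). In the lid crop, the dots over the tabs are at (337,110) and (251,420).

```bash
python3 - <<'E'
from h import *
def a(U,V,z): return pt('top0',(U+.5)/4-.5+265,(V+.5)/3.871-.5+155,z)
def b(U,V,z): return pt('top0',(U+.5)/6-.5+135,(V+.5)/6-.5+180,z)
print('G',a(267,421,.016),'R',a(93,400,.016))
for n,c in(('G',[(230,400),(304,393),(306,443),(233,451)]),('R',[(73,367),(135,385),(120,435),(53,412)])):
    p=np.array([a(*q,.014)[:2] for q in c]); l=(p[1]+p[2]-p[0]-p[3])/2; s=(p[0]+p[1]-p[2]-p[3])/2
    print(n,p.mean(0),np.linalg.norm(l),np.linalg.norm(s),'xaxis ang',np.arctan2(s[1],s[0]),np.arctan2(-l[0],l[1])if l[1]>0 else np.arctan2(l[0],-l[1]))
for n,p,q in(('pot',a(152,59,.034),a(217,249,.034)),('lid',b(337,110,.017),b(251,420,.017)),('tabs',b(355,76,.005),b(249,464,.005)),('handle',b(316,180,.037),b(268,348,.037))):
    d=p-q; print(n,(p+q)/2,np.linalg.norm(d),np.arctan2(d[1],d[0]))
print('bowl',pt('top0',453,252,.08),[pt('top0',415,252,.08),pt('top0',491,252,.08)], pt('top0',447,254,.007))
for n in ['wrist','side']: pass
R=env.observe()['orientation']; print('tool y ang',np.arctan2(R[1,1],R[0,1]))
E
```

```text
G [ 0.43587053 -0.07027097  0.016     ] R [0.43983939 0.05013117 0.016     ]
G [ 0.43557254 -0.07124832] 0.05084111261766689 0.0354586210775724 xaxis ang 0.13095397422270505 0.1933487622692094
R [0.44030977 0.04876462] 0.04689693528870612 0.03543499506048799 xaxis ang -0.24324421146284533 -0.2233046437787305
pot [0.62052673 0.00385932 0.034     ] 0.147566938768534 0.4057381865023603
lid [0.50874611 0.34961759 0.017     ] 0.1484671111158742 -0.11577280320673924
tabs [0.5086089  0.34951551 0.005     ] 0.1875463852453856 -0.11250932009578266
handle [0.50625242 0.34390094 0.037     ] 0.0791592420181384 -0.12345205735719028
bowl [ 0.49062798 -0.38147229  0.08      ] [array([ 0.48172561, -0.28267225,  0.08      ]), array([ 0.4995393 , -0.48037167,  0.08      ])] [ 0.49084494 -0.38909627  0.007     ]
tool y ang 1.182008585239744
```

View pics/side0.png

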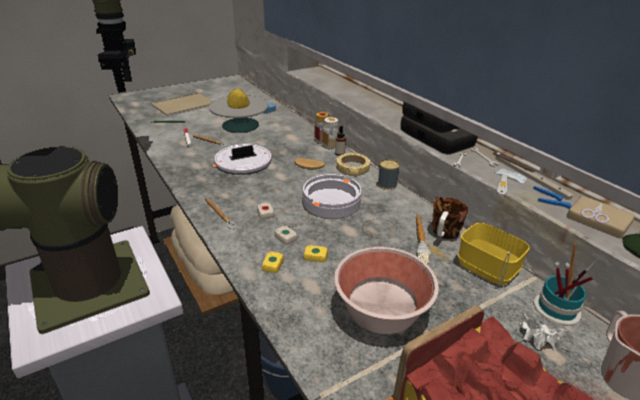

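The side view agrees: the blanks lie in front of the pot, the bowl is at the near right and the lid is at the far left. I'll move above the red blank.

>>> {"fn": "move_arm", "kwargs": {"increments": [[[1.3,-3.7,0,-0.1,7],[2.6,-7.4,0,-0.2,7],[3.9,-11.1,0,-0.3,7],[5.2,-14.8,0,-0.4,7],[6.5,-18.4,0,-0.5,7]]], "grip_force": 15}}

```text
clock: 0.57
tool_pos: [0.3114, 0.4156, 0.2917]
orientation: [[-0.627, 0.779, -0.0], [0.779, 0.627, -0.001], [-0.0, -0.001, -1.0]]
wrist_force: [0.7, -0.1, -0.1]
width: 0.748
finger_force: 0.0
```

>>> {"fn": "move_arm", "kwargs": {"increments": [[[1.3,-3.7,0,-0.1,7],[2.6,-7.4,0,-0.2,7],[3.9,-11.1,0,-0.3,7],[5.2,-14.8,0,-0.4,7],[6.5,-18.4,0,-0.5,7]]]}}

```text
clock: 0.98
tool_pos: [0.3763, 0.2316, 0.292]
orientation: [[-0.176, 0.984, 0.0], [0.984, 0.176, -0.0], [-0.0, 0.0, -1.0]]
wrist_force: [1.1, -0.1, 0.0]
width: 0.735
finger_force: 0.0
```

>>> {"fn": "move_arm", "kwargs": {"increments": [[[1.3,-3.7,-1,-0.1,7],[2.6,-7.4,-2,-0.2,7],[3.9,-11.1,-4,-0.3,7],[5.2,-14.8,-6,-0.4,7],[6.5,-18.4,-8,-0.41,7]]]}}

```text
clock: 1.4
tool_pos: [0.4397, 0.0528, 0.2147]
orientation: [[0.23, 0.973, 0.001], [0.973, -0.23, 0.0], [0.0, 0.001, -1.0]]
wrist_force: [1.2, 0.6, 0.1]
width: 0.738
finger_force: 0.0
```

```bash
python3 - <<'E'
from h import *
snap('wrist','w1'); print(env.observe()['clock'],env.observe()['tool_pos'])
E
```

```text
1.45 [0.43930551 0.04802331 0.21040963]
```

View pics/w1.png

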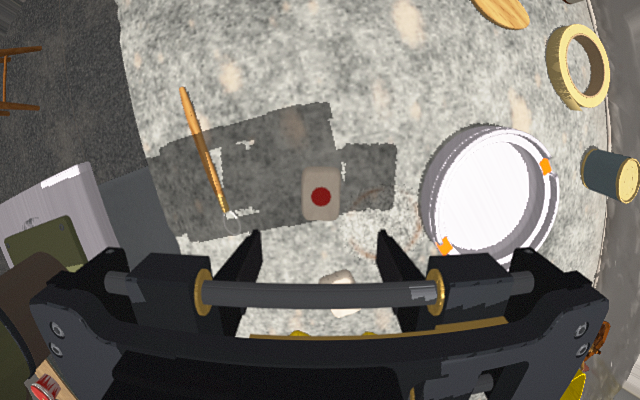

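The wrist view shows the red-dot blank at (321,196), square to the fingers, and the pot notches at (445,246) and (545,165).

```bash
python3 - <<'E'
from h import *
print('R',pt('w1',321,196,.016),[pt('w1',*q,.015)[:2] for q in((305,169),(338,168),(340,218),(303,220))])
p,q=pt('w1',545,165,.034),pt('w1',445,246,.034);d=p-q
print('pot',(p+q)/2,np.linalg.norm(d),np.arctan2(d[1],d[0]))
E
```

```text
R [0.44165828 0.04998227 0.016     ] [array([0.43276047, 0.07947301]), array([0.4638654 , 0.07316862]), array([0.45499136, 0.02299849]), array([0.4182899 , 0.02947803])]
pot [0.62253304 0.00359599 0.034     ] 0.14731533939293043 0.41989743715742595
```

>>> {"fn": "move_arm", "kwargs": {"increments": [[[0.2,0.2,-3.5,0,7],[0.2,0.2,-7,0,7],[0.2,0.2,-10.5,0,7],[0.2,0.2,-12.8,0,7],[0.2,0.2,-12.8,0,6]]]}}

```text
clock: 1.87
tool_pos: [0.4371, 0.0565, 0.0816]
orientation: [[0.226, 0.974, -0.012], [0.974, -0.226, -0.0], [-0.003, -0.011, -1.0]]
wrist_force: [-0.8, -0.7, 0.0]
width: 0.704
finger_force: 0.0
```

>>> {"fn": "move_arm", "kwargs": {"increments": [[[0,0,0,0,3],[0,0,0,0,3],[0,0,0,0,3],[0,0,0,0,3],[0,0,1,0,3]]]}}

```text
clock: 2.28
tool_pos: [0.4412, 0.0567, 0.0974]
orientation: [[0.226, 0.974, -0.001], [0.974, -0.226, -0.0], [-0.0, -0.001, -1.0]]
wrist_force: [-0.2, 0.3, 0.3]
width: 0.374
finger_force: 0.0
```

```bash
python3 - <<'E'
from h import *
snap('wrist','w2',(200,150,440,330),2.5);s=env.observe(); print(s['clock'],s['tool_pos'],s['width'],s['finger_force'])
E
```

```text
2.3333 [0.44281103 0.05677528 0.10004391] 0.34613843417641876 0.0
```

View pics/w2.png

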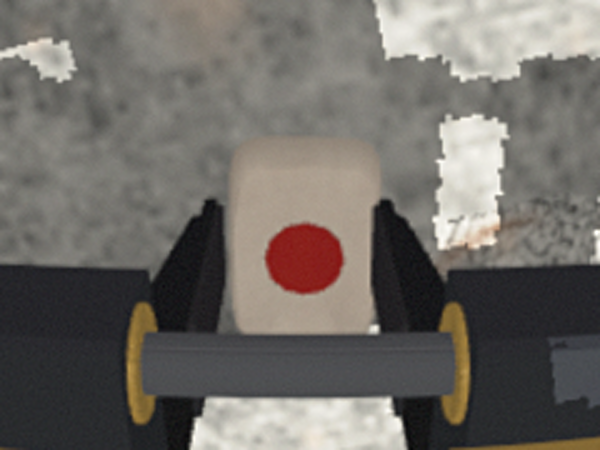

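The fingers closed above the blank without gripping it, and the blank still lies in place. I'll reopen and hold so the arm settles.

>>> {"fn": "move_arm", "kwargs": {"increments": [[[0,0,0,0,7],[0,0,0,0,7],[0,0,0,0,7],[0,0,0,0,7]]]}}

```text
clock: 2.67
tool_pos: [0.4414, 0.0567, 0.0971]
orientation: [[0.226, 0.974, -0.0], [0.974, -0.226, -0.0], [-0.0, -0.0, -1.0]]
wrist_force: [0.6, 0.3, -0.9]
width: 0.568
finger_force: 0.0
```

```bash
python3 - <<'E'
from h import *
snap('wrist','w3');s=env.observe(); print(s['clock'],s['tool_pos'],s['width'],s['finger_force'],s['orientation'])
im=np.load('pics/w3.npz')['im'].astype(int)
m=(im[...,0]>110)&(im[...,1]<60)&(im[...,2]<60);m[:150]=0;m[330:]=0;m[:,:200]=0;m[:,440:]=0
v,u=np.nonzero(m);print(len(u),u.mean(),v.mean(),pt('w3',u.mean(),v.mean(),.016))
E
```

```text
2.7167 [0.4413228  0.05666618 0.09690912] 0.6102652943439779 0.0 [[ 2.26048294e-01  9.74115961e-01 -5.13243249e-04]
 [ 9.74116090e-01 -2.26048322e-01  5.12897557e-06]
 [-1.11021558e-04 -5.01117903e-04 -9.99999868e-01]]
643 320.8149300155521 253.16640746500778 [0.44111255 0.04976646 0.016     ]
```

>>> {"fn": "move_arm", "kwargs": {"increments": [[[0,-0.6,-0.8,0,7],[0,-0.6,-1.5,0,7],[0,-0.6,-1.5,0,3],[0,-0.6,-1.5,0,3],[0,-0.6,-1.5,0,3]]]}}

```text
clock: 3.13
tool_pos: [0.4413, 0.0506, 0.0817]
orientation: [[0.226, 0.974, -0.001], [0.974, -0.226, 0.0], [-0.0, -0.001, -1.0]]
wrist_force: [-0.3, 0.2, 0.4]
width: 0.578
finger_force: 0.0
```

>>> {"fn": "move_arm", "kwargs": {"increments": [[[0,0,0,0,3],[0,0,0,0,3],[0,0,0,0,3],[0,0,0,0,3],[0,0,0,0,3]]]}}

```text
clock: 3.55
tool_pos: [0.4417, 0.0507, 0.0823]
orientation: [[0.226, 0.974, 0.0], [0.974, -0.226, 0.0], [0.0, 0.0, -1.0]]
wrist_force: [0.6, -1.0, -0.5]
width: 0.402
finger_force: 14.9
```

>>> {"fn": "move_arm", "kwargs": {"increments": [[[0,0,4,0,3],[0.2,-1,8,0,3],[0.6,-3.5,11,0,3],[1,-7,12,0,3],[1.5,-11,12,0,3]]]}}

```text
clock: 3.97
tool_pos: [0.4587, -0.0602, 0.207]
orientation: [[0.223, 0.975, 0.009], [0.975, -0.223, -0.002], [0.0, 0.009, -1.0]]
wrist_force: [1.9, 0.1, -0.2]
width: 0.402
finger_force: 14.8
```

>>> {"fn": "move_arm", "kwargs": {"increments": [[[0.4,-4,0,0,3],[0.8,-8,0,0,3],[1.2,-12,0,0,3],[1.6,-16,0,0,3],[2,-20,0,0,3]]]}}

```text
clock: 4.38
tool_pos: [0.4762, -0.2614, 0.2021]
orientation: [[0.226, 0.974, 0.0], [0.974, -0.226, -0.0], [0.0, 0.0, -1.0]]
wrist_force: [0.3, -0.0, -0.1]
width: 0.403
finger_force: 14.8
```

>>> {"fn": "move_arm", "kwargs": {"increments": [[[0.4,-4,0,0,3],[0.8,-8,0,0,3],[1.2,-12,0,0,3],[1.3,-13,0,0,3],[1.3,-13,0,0,3]]]}}

```text
clock: 4.8
tool_pos: [0.4893, -0.3921, 0.2019]
orientation: [[0.229, 0.973, -0.0], [0.973, -0.229, -0.0], [-0.0, 0.0, -1.0]]
wrist_force: [0.3, 1.2, 0.0]
width: 0.402
finger_force: 14.8
```

```bash
python3 - <<'E'
from h import *
snap('wrist','w4');s=env.observe(); print(s['clock'],s['tool_pos'],s['width'],s['finger_force'])
E
```

```text
4.85 [ 0.48922888 -0.39008207  0.20160068] 0.40037896811211365 14.820807715295814
```

View pics/w4.png

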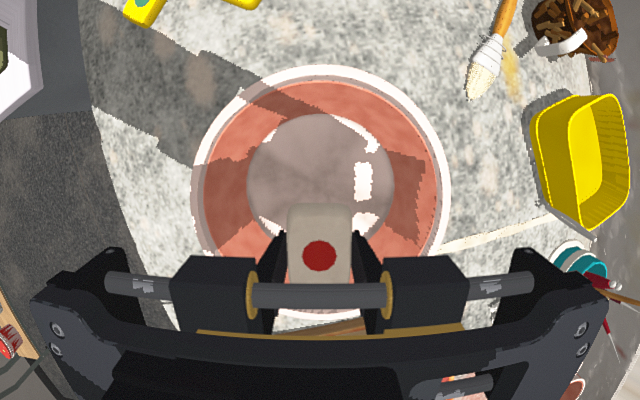

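The wrist view shows the bowl with its rim reaching left to (192,195), right to (450,195) and up to (320,66). The floor circle spans (247,185) to (394,185). The blank is held with its red dot at (319,256).

```bash
python3 - <<'E'
from h import *
def circ(P):
    P=np.array(P)[:,:2];A=np.c_[2*P,np.ones(len(P))];x=np.linalg.lstsq(A,(P**2).sum(1),rcond=None)[0];return x[:2],np.sqrt(x[2]+x[:2]@x[:2])
print(circ([pt('w4',*q,.082) for q in((192,195),(450,195),(320,66),(240,88),(415,105))]))
print(circ([pt('w4',*q,.007) for q in((247,185),(394,185),(320,113),(270,137),(372,137))]))
E
```

```text
(array([ 0.49365029, -0.37886209]), np.float64(0.09806317030396577))
(array([ 0.49222071, -0.38791816]), np.float64(0.0713932037544756))
```

>>> {"fn": "move_arm", "kwargs": {"increments": [[[0.3,1,-4,0,3],[0.3,1,-8,0,3],[0.3,1,-10.7,0,3],[0.3,1,-10.7,0,3],[0.3,1,-10.7,0,6]]]}}

```text
clock: 5.27
tool_pos: [0.4919, -0.3771, 0.0939]
orientation: [[0.225, 0.974, -0.003], [0.974, -0.225, 0.003], [0.002, -0.004, -1.0]]
wrist_force: [0.6, -0.5, 0.5]
width: 0.437
finger_force: 0.0
```

>>> {"fn": "move_arm", "kwargs": {"increments": [[[0,0,0,0,6],[0,0,0,0,6],[0,0,0,0,6],[0,0,0,0,6],[0,0,3,0,6]]]}}

```text
clock: 5.68
tool_pos: [0.4899, -0.377, 0.1203]
orientation: [[0.226, 0.974, -0.008], [0.974, -0.226, 0.007], [0.005, -0.009, -1.0]]
wrist_force: [-1.0, 1.3, -0.1]
width: 0.63
finger_force: 0.0
```

>>> {"fn": "move_arm", "kwargs": {"increments": [[[0,0,4,0,7],[0,0,8,0,7],[-0.7,4,9,0.1,7],[-1.4,8,9,0.2,7],[-2.1,12,9,0.3,7]]]}}

```text
clock: 6.1
tool_pos: [0.472, -0.2592, 0.2182]
orientation: [[-0.075, 0.997, 0.004], [0.997, 0.075, -0.003], [-0.003, 0.004, -1.0]]
wrist_force: [1.4, 0.8, -0.3]
width: 0.737
finger_force: 0.0
```

>>> {"fn": "move_arm", "kwargs": {"increments": [[[-0.7,4,0,0.09,7],[-1.4,8,0,0.09,7],[-2.1,12,0,0.09,7],[-2.8,16,0,0.09,7],[-3.3,18.6,0,0.09,7]]]}}

```text
clock: 6.52
tool_pos: [0.4377, -0.0708, 0.2159]
orientation: [[-0.162, 0.987, 0.001], [0.987, 0.162, 0.0], [0.0, 0.002, -1.0]]
wrist_force: [0.2, -0.0, 0.1]
width: 0.736
finger_force: 0.0
```

```bash
python3 - <<'E'
from h import *
imaging.snapshot('wrist');snap('wrist','w5');s=env.observe(); print(s['clock'],s['tool_pos'],np.arctan2(s['orientation'][1,1],s['orientation'][0,1]))
im=cv2.cvtColor(np.load('pics/w5.npz')['im'],cv2.COLOR_RGB2HSV)
m=((im[...,0]>55)&(im[...,0]<85)&(im[...,1]>100)).astype(np.uint8)
n,_,st,c=cv2.connectedComponentsWithStats(m)
for i in range(1,n):
    if st[i,4]>60: print(st[i],c[i],pt('w5',*c[i],.016))
E
```

```text
6.6167 [ 0.4378094  -0.07043052  0.21583028] 0.16637273670079414
[310 189  17  17 240] [317.96666667 196.91666667] [ 0.4368295  -0.07129702  0.016     ]
```

View pics/w5.png

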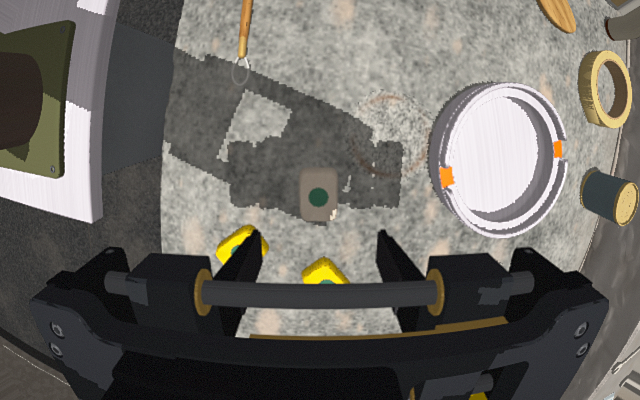

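The off-white green-dot blank is at (318,197), aligned with the fingers, and the yellow pieces are clear to the side. I'll descend, grip and lift.

>>> {"fn": "move_arm", "kwargs": {"increments": [[[-0.1,-0.1,-4,0,7],[-0.1,-0.1,-8,0,7],[-0.1,-0.1,-12,0,7],[-0.1,-0.1,-13.4,0,7],[-0.1,-0.1,-13.4,0,3]]]}}

```text
clock: 7.03
tool_pos: [0.4368, -0.0747, 0.0798]
orientation: [[-0.161, 0.987, -0.004], [0.987, 0.161, 0.001], [0.002, -0.004, -1.0]]
wrist_force: [1.2, -0.3, 1.1]
width: 0.704
finger_force: 0.0
```

>>> {"fn": "move_arm", "kwargs": {"increments": [[[0,0,0,0,3],[0,0,0,0,3],[0,0,0,0,3],[0,0,0,0,3],[0,0,0,0,3]]]}}

```text
clock: 7.45
tool_pos: [0.4378, -0.0746, 0.0816]
orientation: [[-0.161, 0.987, 0.001], [0.987, 0.161, -0.0], [-0.001, 0.001, -1.0]]
wrist_force: [0.5, 0.2, 1.4]
width: 0.405
finger_force: 15.0
```

>>> {"fn": "move_arm", "kwargs": {"increments": [[[0,0,0,0,3],[0,0,0,0,3],[0,0,0,0,3]]]}}

```text
clock: 7.7
tool_pos: [0.4379, -0.0746, 0.0816]
orientation: [[-0.161, 0.987, 0.001], [0.987, 0.161, -0.001], [-0.001, 0.001, -1.0]]
wrist_force: [-0.4, -1.7, 2.6]
width: 0.402
finger_force: 15.1
```

>>> {"fn": "move_arm", "kwargs": {"increments": [[[0,0,4,0,3],[0.5,0.2,8,0,3],[3,1.2,10,-0.1,3],[6.5,2.7,10,-0.2,3],[10,4.2,10,-0.3,3]]]}}

```text
clock: 8.12
tool_pos: [0.5395, -0.0319, 0.1837]
orientation: [[0.144, 0.99, 0.005], [0.99, -0.144, -0.001], [0.0, 0.005, -1.0]]
wrist_force: [0.3, -0.4, -0.6]
width: 0.403
finger_force: 14.9
```

>>> {"fn": "move_arm", "kwargs": {"increments": [[[3.5,1.4,0,-0.1,3],[7,2.8,0,-0.2,3],[8.3,3.4,0,-0.2,3],[8.3,3.4,0,-0.2,3],[8.3,3.4,0,-0.2,3]]]}}

```text
clock: 8.53
tool_pos: [0.6203, 0.0021, 0.1801]
orientation: [[0.33, 0.944, -0.002], [0.944, -0.33, 0.0], [-0.001, -0.002, -1.0]]
wrist_force: [0.3, -0.4, -0.9]
width: 0.402
finger_force: 14.9
```

```bash
python3 - <<'E'
from h import *
snap('wrist','w6');s=env.observe(); print(s['clock'],s['tool_pos'],np.arctan2(s['orientation'][1,1],s['orientation'][0,1]),s['width'],s['finger_force'])
E
```

```text
8.5833 [0.61964339 0.00174735 0.18013677] -0.3374250937553259 0.4027573931662546 14.914842690923251
```

View pics/w6.png

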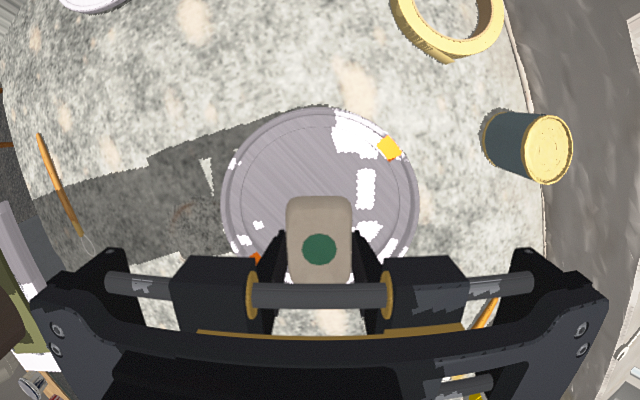

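The blank is over the pot. The pot rim spans (220,200) to (420,200) with its top at (322,106), one notch is at (388,148), and the tin top is at (548,150).

```bash
python3 - <<'E'
from h import *
def circ(P):
    P=np.array(P)[:,:2];A=np.c_[2*P,np.ones(len(P))];x=np.linalg.lstsq(A,(P**2).sum(1),rcond=None)[0];return x[:2],np.sqrt(x[2]+x[:2]@x[:2])
print(circ([pt('w6',*q,.046) for q in((220,200),(420,200),(322,106),(255,129))]))
print('notch',pt('w6',388,148,.034),'tin',pt('w6',548,150,.072))
for f in('w5','w1','top0','w6'):
    im=cv2.cvtColor(np.load(f'pics/{f}.npz')['im'],cv2.COLOR_RGB2HSV)
    m=((im[...,0]>8)&(im[...,0]<22)&(im[...,1]>200)&(im[...,2]>180)).astype(np.uint8)
    n,_,st,c=cv2.connectedComponentsWithStats(m)
    for i in range(1,n):
        if 8<st[i,4]<400:
            p=pt(f,*c[i],.034)
            if abs(p[0]-.62)<.1 and abs(p[1])<.1: print(f,st[i,4],c[i],p)
E
```

```text
(array([0.62220163, 0.00499958]), np.float64(0.07975651955221875))
notch [0.68852969 0.03277961 0.034     ] tin [ 8.13053365e-01 -6.29139969e-05  7.20000000e-02]
w5 103 [557.58252427 148.74757282] [0.68993362 0.03327468 0.034     ]
w5 178 [446.20786517 176.56741573] [ 0.55418977 -0.02589291  0.034     ]
w1 102 [545.04901961 165.95098039] [0.68981233 0.03254049 0.034     ]
w1 117 [444.95726496 246.60683761] [ 0.555176   -0.02712097  0.034     ]
top0 20 [302.6  170.15] [0.68749885 0.03297268 0.034     ]
w6 37 [256.32432432 256.54054054] [ 0.55456036 -0.02012452  0.034     ]
```

>>> {"fn": "move_arm", "kwargs": {"increments": [[[0.1,0,-4,0,3],[0.1,0,-7.5,0,3],[0.1,0,-9.3,0,3],[0.1,0,-9.3,0,3],[0.1,0,-9.3,0,3]]]}}

```text
clock: 9.0
tool_pos: [0.6201, 0.0012, 0.0876]
orientation: [[0.332, 0.943, -0.002], [0.943, -0.332, 0.0], [-0.001, -0.002, -1.0]]
wrist_force: [-0.3, 0.1, -1.5]
width: 0.407
finger_force: 15.0
```

>>> {"fn": "move_arm", "kwargs": {"increments": [[[0,0,0,0,6],[0,0,0,0,6],[0,0,0,0,6],[0,0,0,0,6],[0,0,0,0,6]]]}}

```text
clock: 9.42
tool_pos: [0.6219, 0.0016, 0.0891]
orientation: [[0.332, 0.943, 0.001], [0.943, -0.332, -0.0], [0.0, 0.001, -1.0]]
wrist_force: [-0.2, -0.1, 0.4]
width: 0.629
finger_force: 0.0
```

>>> {"fn": "move_arm", "kwargs": {"increments": [[[0,0,3,0,6],[0,0,6.5,0,6],[0,0,10,0,6],[-0.5,3,11,-0.1,6],[-1,6.5,11,-0.2,6]]]}}

```text
clock: 9.83
tool_pos: [0.6143, 0.0658, 0.2042]
orientation: [[0.52, 0.854, 0.01], [0.854, -0.52, -0.0], [0.005, 0.009, -1.0]]
wrist_force: [0.5, 0.4, -0.6]
width: 0.629
finger_force: 0.0
```

>>> {"fn": "move_arm", "kwargs": {"increments": [[[-1.1,2.9,0,-0.12,5],[-2.2,5.8,0,-0.24,5],[-3.3,8.7,0,-0.36,5],[-4.4,11.6,0,-0.48,5],[-5.5,14.5,0,-0.6,5]]]}}

```text
clock: 10.25
tool_pos: [0.5558, 0.213, 0.1985]
orientation: [[0.91, 0.414, 0.0], [0.414, -0.91, 0.0], [0.0, 0.0, -1.0]]
wrist_force: [0.1, 0.8, -0.3]
width: 0.527
finger_force: 0.0
```

>>> {"fn": "move_arm", "kwargs": {"increments": [[[-1.1,2.9,0,-0.12,5],[-2.2,5.8,0,-0.24,5],[-3.3,8.7,0,-0.36,5],[-4.4,11.6,0,-0.48,5],[-5.1,13.8,0,-0.54,5]]]}}

```text
clock: 10.67
tool_pos: [0.5043, 0.3517, 0.1985]
orientation: [[0.994, -0.111, 0.0], [-0.111, -0.994, 0.001], [-0.0, -0.001, -1.0]]
wrist_force: [0.3, -0.5, 0.4]
width: 0.523
finger_force: 0.0
```

>>> {"fn": "move_arm", "kwargs": {"increments": [[[0,0,0,0,5],[0,0,0,0,5]]]}}

```text
clock: 10.83
tool_pos: [0.5051, 0.3506, 0.1983]
orientation: [[0.995, -0.104, 0.0], [-0.104, -0.995, -0.0], [0.0, 0.0, -1.0]]
wrist_force: [-0.4, -0.8, -0.4]
width: 0.527
finger_force: 0.0
```

```bash
python3 - <<'E'
from h import *
snap('wrist','w7');snap('top','t7')
d=np.load('pics/w7.npz');s=env.observe(); print(s['clock'],s['tool_pos'],np.arctan2(s['orientation'][1,1],s['orientation'][0,1]),s['qpos'][5])
for f in('w7','t7'):
    im=cv2.cvtColor(np.load(f'pics/{f}.npz')['im'],cv2.COLOR_RGB2HSV)
    m=((im[...,0]>5)&(im[...,0]<22)&(im[...,1]>180)&(im[...,2]>150)).astype(np.uint8)
    n,_,st,c=cv2.connectedComponentsWithStats(m)
    for i in range(1,n):
        if 5<st[i,4]<400: print(f,st[i],c[i],pt(f,*c[i],.017),pt(f,*c[i],.005)[:2])
im=np.load('pics/t7.npz')['im'][:,:,::-1]
a=cv2.resize(np.load('pics/w7.npz')['im'][:,:,::-1],(600,375))
cv2.imwrite('pics/v10.png',a)
E
```

```text
10.9333 [0.50572714 0.34912358 0.19815222] -1.6774590430534622 2.1946453148970853
w7 [582  11  10  13  51] [587.25490196  17.56862745] [0.69626257 0.00907783 0.017     ] [ 0.70118407 -0.00544574]
w7 [313  88  13   7  62] [318.56451613  91.5       ] [0.60205315 0.34010604 0.017     ] [0.60285873 0.34004481]
w7 [316 110   6   6  16] [318.375  112.6875] [0.5833521  0.34220958 0.017     ] [0.58334064 0.34224026]
w7 [617 129   8  11  61] [620.49180328 134.37704918] [ 0.55255268 -0.05105326  0.017     ] [ 0.55119563 -0.0682039 ]
w7 [315 263   6   5  25] [317.44 265.08] [0.43690942 0.35836088 0.017     ] [0.43050001 0.35909719]
t7 [185 107   9   4  11] [189.54545455 108.18181818] [0.85094652 0.38589563 0.017     ] [0.85592388 0.39034673]
t7 [204 109   9   7  49] [207.85714286 112.2244898 ] [0.84324464 0.33011004 0.017     ] [0.84813969 0.33396496]
t7 [186 113   5   4   7] [188.         114.71428571] [0.83010001 0.3872799  0.017     ] [0.83485458 0.39174579]
t7 [377 150  31  27 130] [394.13076923 164.38461538] [ 0.7332779  -0.22732845  0.017     ] [ 0.73699772 -0.22943091]
t7 [300 168   6   5  23] [302.60869565 169.91304348] [0.69284981 0.0339933  0.017     ] [0.69613758 0.0346836 ]
t7 [192 192   4   2   7] [193.71428571 192.42857143] [0.59897641 0.33510194 0.017     ] [0.60126096 0.33901021]
t7 [174 256   5   3  12] [176.08333333 256.75      ] [0.41555787 0.35598525 0.017     ] [0.4158822 0.3601167]
t7 [628 323   6   4  15] [630.26666667 324.33333333] [ 0.34704364 -0.87924422  0.017     ] [ 0.34663576 -0.88831374]
t7 [572 330   3   4   9] [573.11111111 331.44444444] [ 0.31514504 -0.72591202  0.017     ] [ 0.31439627 -0.73334287]
```

>>> {"fn": "move_arm", "kwargs": {"increments": [[[0.4,0.1,-3.5,-0.006,5],[0.4,0.1,-7,-0.006,5],[0.4,0.1,-9,-0.006,5],[0.4,0.1,-10,-0.006,5],[0.4,0.1,-10,-0.006,5]]]}}

```text
clock: 11.35
tool_pos: [0.5094, 0.349, 0.0969]
orientation: [[0.993, -0.114, -0.003], [-0.114, -0.993, -0.002], [-0.003, 0.002, -1.0]]
wrist_force: [-0.4, 0.3, -0.3]
width: 0.526
finger_force: 0.0
```

>>> {"fn": "move_arm", "kwargs": {"increments": [[[0,0,0,0,1],[0,0,0,0,1],[0,0,0,0,1],[0,0,0,0,1],[0,0,0,0,1]]], "grip_force": 45}}

```text
clock: 11.77
tool_pos: [0.5099, 0.3507, 0.0988]
orientation: [[0.994, -0.113, 0.001], [-0.113, -0.994, 0.001], [0.001, -0.001, -1.0]]
wrist_force: [-0.7, 0.1, -0.8]
width: 0.232
finger_force: 0.0
```

>>> {"fn": "move_arm", "kwargs": {"increments": [[[0,0,0,0,1],[0,0,0,0,1],[0,0,0,0,1],[0,0,0,0,1]]]}}

```text
clock: 12.1
tool_pos: [0.5097, 0.3508, 0.0985]
orientation: [[0.994, -0.113, 0.0], [-0.113, -0.994, 0.0], [0.0, -0.0, -1.0]]
wrist_force: [-0.8, -1.0, 2.4]
width: 0.142
finger_force: 45.0
```

>>> {"fn": "move_arm", "kwargs": {"increments": [[[0,0,0.5,0,1],[0,0,1.2,0,1],[0,0,2.5,0,1],[0,0,4.5,0,1],[0,0,6.5,0,1]]]}}

```text
clock: 12.52
tool_pos: [0.5089, 0.3503, 0.1635]
orientation: [[0.994, -0.113, -0.002], [-0.113, -0.994, -0.001], [-0.002, 0.001, -1.0]]
wrist_force: [-0.5, 0.3, -3.4]
width: 0.147
finger_force: 45.0
```

>>> {"fn": "move_arm", "kwargs": {"increments": [[[0,0,2,0,1],[0,0,3.5,0,1],[0,0,3.5,0,1],[0,0,3.5,0,1]]]}}

```text
clock: 12.85
tool_pos: [0.51, 0.3509, 0.1998]
orientation: [[0.994, -0.113, 0.003], [-0.113, -0.994, 0.001], [0.002, -0.002, -1.0]]
wrist_force: [0.5, -0.3, -3.0]
width: 0.14
finger_force: 45.0
```

>>> {"fn": "move_arm", "kwargs": {"increments": [[[0.3,-1,0,0.01,1],[0.9,-3,0,0.04,1],[1.9,-6,0,0.08,1],[2.9,-9,0,0.13,1],[3.9,-12,0,0.18,1]]]}}

```text
clock: 13.27
tool_pos: [0.5476, 0.2293, 0.196]
orientation: [[0.998, 0.07, -0.003], [0.07, -0.998, -0.001], [-0.003, 0.001, -1.0]]
wrist_force: [0.6, -0.0, -2.3]
width: 0.14
finger_force: 45.0
```

>>> {"fn": "move_arm", "kwargs": {"increments": [[[1,-3,0,0.05,1],[2,-6,0,0.1,1],[3,-9,0,0.15,1],[3.9,-12,0,0.2,1],[4.8,-15,0,0.25,1]]]}}

```text
clock: 13.68
tool_pos: [0.5957, 0.0791, 0.196]
orientation: [[0.949, 0.314, -0.003], [0.314, -0.949, -0.0], [-0.003, -0.001, -1.0]]
wrist_force: [0.3, 0.1, -3.8]
width: 0.148
finger_force: 45.0
```

>>> {"fn": "move_arm", "kwargs": {"increments": [[[0.9,-2.8,0,0.04,1],[1.6,-5,0,0.07,1],[2.2,-6.8,0,0.09,1],[2.5,-7.7,0,0.097,1],[2.5,-7.7,0,0.097,1]]]}}

```text
clock: 14.1
tool_pos: [0.6212, 0.0021, 0.1965]
orientation: [[0.917, 0.4, -0.002], [0.4, -0.917, -0.0], [-0.002, -0.001, -1.0]]
wrist_force: [-0.9, 0.8, -2.8]
width: 0.143
finger_force: 45.0
```

>>> {"fn": "move_arm", "kwargs": {"increments": [[[0,0,0,0,1],[0,0,0,0,1]]]}}

```text
clock: 14.27
tool_pos: [0.6209, 0.0047, 0.1973]
orientation: [[0.915, 0.403, -0.002], [0.403, -0.915, 0.001], [-0.001, -0.001, -1.0]]
wrist_force: [-0.3, 0.2, -3.3]
width: 0.143
finger_force: 45.0
```

```bash
python3 - <<'E'
from h import *
snap('wrist','w8');snap('top','t8');snap('side','s8')
s=env.observe(); print(s['clock'],s['tool_pos'],np.arctan2(s['orientation'][1,1],s['orientation'][0,1])+np.pi/2,s['qpos'][5],s['wrist_force'])
z=s['tool_pos'][2]-.0985
for f in('w8','t8'):
    im=cv2.cvtColor(np.load(f'pics/{f}.npz')['im'],cv2.COLOR_RGB2HSV)
    m=((im[...,0]>5)&(im[...,0]<22)&(im[...,1]>170)&(im[...,2]>140)).astype(np.uint8)
    n,_,st,c=cv2.connectedComponentsWithStats(m)
    for i in range(1,n):
        if 3<st[i,4]<400:
            p=pt(f,*c[i],z+.017)
            if abs(p[0]-.62)<.13 and abs(p[1])<.13: print(f,st[i],c[i],'dot',p,'tab',pt(f,*c[i],z+.0025)[:2],'notch',pt(f,*c[i],.034)[:2])
E
```

```text
14.4167 [0.62121045 0.00483808 0.19798954] 0.4151835394645744 1.0768680723963677 [-0.33440545 -0.19351473 -3.91096112]
w8 [308  84  19  10 183] [317.          88.56830601] dot [0.70489791 0.04228801 0.11648954] tab [0.70585959 0.04283583] notch [0.71036886 0.04540454]
w8 [312 115  13  13 118] [318.54237288 120.89830508] dot [0.6885837  0.03417094 0.11648954] tab [0.68818668 0.03404275] notch [0.68632509 0.03344165]
w8 [314 331  10   4  33] [318.63636364 332.6969697 ] dot [ 0.55552157 -0.02448788  0.11648954] tab [ 0.54404269 -0.02950138] notch [ 0.49021898 -0.05300935]
```

>>> {"fn": "move_arm", "kwargs": {"increments": [[[0.05,-0.05,-1.5,0,1],[0.05,-0.05,-3,0,1],[0.05,-0.05,-4.5,0,1],[0.05,-0.05,-5.2,0,1],[0.05,-0.05,-5.2,0,1]]]}}

```text
clock: 14.83
tool_pos: [0.6205, 0.004, 0.1437]
orientation: [[0.915, 0.403, -0.004], [0.403, -0.915, 0.0], [-0.004, -0.002, -1.0]]
wrist_force: [-0.8, 0.4, -3.9]
width: 0.147
finger_force: 45.0
```

>>> {"fn": "move_arm", "kwargs": {"increments": [[[0,0,-0.3,0,1],[0,0,-0.5,0,1],[0,0,-0.7,0,1],[0,0,-0.9,0,1],[0,0,-0.9,0,1]]]}}

```text
clock: 15.25
tool_pos: [0.6221, 0.0031, 0.1372]
orientation: [[0.916, 0.402, 0.0], [0.402, -0.916, -0.0], [0.0, 0.0, -1.0]]
wrist_force: [-0.2, 0.8, -3.3]
width: 0.144
finger_force: 45.0
```

```bash
python3 - <<'E'
from h import *
snap('wrist','w9')
s=env.observe(); print(s['clock'],s['tool_pos'],np.arctan2(s['orientation'][1,1],s['orientation'][0,1])+np.pi/2,s['wrist_force'],s['ft_torque'])
E
```

```text
15.3 [0.62210071 0.00313078 0.13728875] 0.41370672633695027 [ 0.41493394  0.12596289 -4.00434034] [-0.11546381  0.21909406  0.06066179]
```

Still carrying the full weight, so I'll lower it in small steps.

>>> {"fn": "move_arm", "kwargs": {"increments": [[[0,0.05,-0.15,0,1],[0,0.05,-0.25,0,1],[0,0.05,-0.25,0,1],[0,0.05,-0.25,0,1]]]}}

```text
clock: 15.63
tool_pos: [0.6222, 0.0037, 0.1349]
orientation: [[0.916, 0.402, 0.0], [0.402, -0.916, -0.0], [0.0, 0.0, -1.0]]
wrist_force: [0.4, 0.3, -2.3]
width: 0.143
finger_force: 45.0
```

>>> {"fn": "move_arm", "kwargs": {"increments": [[[0,0,-0.1,0,1],[0,0,-0.2,0,1],[0,0,-0.2,0,1],[0,0,-0.2,0,1]]]}}

```text
clock: 15.97
tool_pos: [0.622, 0.0037, 0.1326]
orientation: [[0.916, 0.402, -0.0], [0.402, -0.916, 0.0], [-0.0, -0.0, -1.0]]
wrist_force: [0.5, 0.2, -1.9]
width: 0.145
finger_force: 45.0
```

```bash
python3 - <<'E'
from h import *
F=[]
for i in range(4):
    snap('wrist','w9'); s=env.observe(); F.append(s['wrist_force'])
print(s['clock'],s['tool_pos'],np.mean(F,0),s['ft_torque'])
E
```

```text
16.1667 [0.62207974 0.00363904 0.1326865 ] [ 0.10877898  0.28702794 -2.27222495] [-0.03076916  0.15919487 -0.0868133 ]
```

>>> {"fn": "move_arm", "kwargs": {"increments": [[[0,0,-0.05,0,1],[0,0,-0.1,0,1],[0,0,-0.1,0,1],[0,0,-0.1,0,1]]]}}

```text
clock: 16.5
tool_pos: [0.6222, 0.0036, 0.1324]
orientation: [[0.916, 0.402, 0.0], [0.402, -0.916, -0.0], [0.0, 0.0, -1.0]]
wrist_force: [-3.0, -0.3, 3.5]
width: 0.148
finger_force: 45.0
```

```bash
python3 - <<'E'
from h import *
F=[]
for i in range(4):
    snap('wrist','w10'); s=env.observe(); F.append(s['wrist_force'])
print(s['clock'],s['tool_pos'],np.mean(F,0),s['ft_torque'])
snap('side','s10',(280,140,400,230),5)
E
```

```text
16.7 [0.62221724 0.00366121 0.13238715] [-3.30271737  0.00758463  4.95113886] [0.03865604 0.79154827 0.05545641]
```

>>> {"fn": "move_arm", "kwargs": {"increments": [[[0,0,0.05,0,1],[0,0,0.05,0.05,1],[0,0,0.05,0.1,1],[0,0,0.05,0.16,1],[0,0,0.05,0.22,1]]]}}

```text
clock: 17.17
tool_pos: [0.6226, 0.0039, 0.1325]
orientation: [[0.804, 0.594, 0.002], [0.594, -0.804, 0.001], [0.002, 0.001, -1.0]]
wrist_force: [0.1, 0.9, 2.9]
width: 0.148
finger_force: 45.0
```

>>> {"fn": "move_arm", "kwargs": {"increments": [[[0,0,0,0.06,1],[0,0,0,0.12,1],[0,0,0,0.18,1],[0,0,0,0.24,1],[0,0,0,0.3,1]]]}}

```text
clock: 17.58
tool_pos: [0.6226, 0.0039, 0.1324]
orientation: [[0.593, 0.805, 0.002], [0.805, -0.593, 0.0], [0.001, 0.001, -1.0]]
wrist_force: [-0.0, 1.0, 2.0]
width: 0.147
finger_force: 45.0
```

>>> {"fn": "move_arm", "kwargs": {"increments": [[[0,0,0,0.06,1],[0,0,0,0.12,1],[0,0,0,0.16,1],[0,0,0,0.16,1],[0,0,0,0.16,1]]]}}

```text
clock: 18.0
tool_pos: [0.6226, 0.0037, 0.1324]
orientation: [[0.46, 0.888, 0.002], [0.888, -0.46, 0.0], [0.001, 0.001, -1.0]]
wrist_force: [0.1, 0.2, 2.1]
width: 0.145
finger_force: 45.0
```

```bash
python3 - <<'E'
from h import *
snap('wrist','w11')
s=env.observe(); print(s['clock'],s['tool_pos'],np.arctan2(s['orientation'][1,1],s['orientation'][0,1])+np.pi/2,s['wrist_force'],s['ft_torque'],s['finger_force'])
im=cv2.cvtColor(np.load('pics/w11.npz')['im'],cv2.COLOR_RGB2HSV)
m=((im[...,0]>5)&(im[...,0]<22)&(im[...,1]>170)&(im[...,2]>140)).astype(np.uint8)
n,_,st,c=cv2.connectedComponentsWithStats(m)
for i in range(1,n):
    if 10<st[i,4]<400:
        p=pt('w11',*c[i],.05)
        if abs(p[0]-.62)<.13 and abs(p[1])<.13: print(st[i],c[i],p,pt('w11',*c[i],.036)[:2])
E
```

```text
18.05 [0.62259342 0.0037445  0.13240602] 1.0930148097245063 [1.12569228 1.76887165 2.29119685] [0.04746438 0.04563667 0.03612174] 45.001357197761536
[313 115  12  13 120] [318.29166667 120.78333333] [0.65650321 0.0692545  0.05      ] [0.65633529 0.06893163]
[404 117  16  15 107] [412.02803738 123.20560748] [0.70473401 0.04429256 0.05      ] [0.70840587 0.0419824 ]
[314 331  10   6  52] [318.67307692 333.73076923] [ 0.58886354 -0.06201616  0.05      ] [ 0.58331064 -0.07278984]
```

The outer lid has turned 0.68 rad and the tab still sits in its notch at 0.42 rad, so the lid is unhooked. I'll lift it now.

>>> {"fn": "move_arm", "kwargs": {"increments": [[[0,0,0.2,0,1],[0,0,0.4,0,1],[0,0,0.7,0,1],[0,0,1,0,1],[0,0,1.4,0,1]]]}}

```text
clock: 18.47
tool_pos: [0.6216, 0.0036, 0.1458]
orientation: [[0.459, 0.888, -0.001], [0.888, -0.459, -0.0], [-0.001, -0.001, -1.0]]
wrist_force: [-0.4, 0.8, -2.8]
width: 0.143
finger_force: 45.0
```

>>> {"fn": "move_arm", "kwargs": {"increments": [[[0,0,1,0,1],[0,0,2.5,0,1],[0,0,4,0,1],[0,0,5.5,0,1],[0,0,7,0,1]]]}}

```text
clock: 18.88
tool_pos: [0.6221, 0.0036, 0.2178]
orientation: [[0.459, 0.888, 0.001], [0.888, -0.459, -0.0], [0.0, 0.001, -1.0]]
wrist_force: [0.2, -0.7, -3.0]
width: 0.143
finger_force: 45.0
```

>>> {"fn": "move_arm", "kwargs": {"increments": [[[0,0,1,0,1],[0,0,1.8,0,1],[0,0,1.8,0,1],[0,0,1.8,0,1],[0,0,1.8,0,1]]]}}

```text
clock: 19.3
tool_pos: [0.6215, 0.0037, 0.2331]
orientation: [[0.459, 0.888, -0.002], [0.888, -0.459, 0.0], [-0.001, -0.002, -1.0]]
wrist_force: [0.2, -0.7, -3.8]
width: 0.141
finger_force: 45.0
```

```bash
python3 - <<'E'
from h import *
snap('side','s12');F=[]
for i in range(5): snap('wrist','w12'); s=env.observe(); F.append(s['wrist_force'])
print(s['clock'],s['tool_pos'],np.mean(F,0),s['joint_velocities'],s['finger_force'])
im=np.load('pics/s12.npz')['im'][:,:,::-1]
cv2.imwrite('pics/v10.png',cv2.resize(im[110:340,250:450],None,fx=2.6,fy=2.6,interpolation=cv2.INTER_CUBIC))
E
```

```text
19.6 [0.62183076 0.00369369 0.23345473] [ 0.1305586  -0.16427752 -2.37643906] [ 4.56187281e-05 -2.95117898e-03 -4.23102576e-03  2.84553750e-04
 -5.84959766e-04  5.49026357e-04] 44.9991649389267
```

View pics/v10.png

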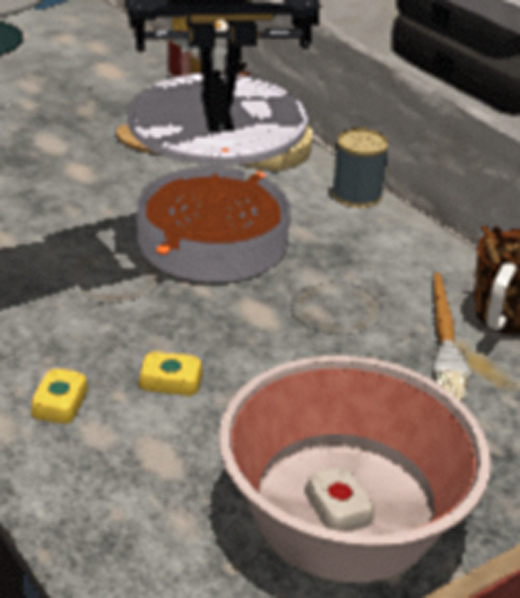

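The picture shows the inner lid seated, with its tabs in the notches at (163,248) and (260,175). The outer lid is held clear above it, and the red blank lies flat in the bowl at (340,497). The measured weight is the outer lid alone, so I'll hand in.

```bash
python3 -c "
from rig import order
print(order.hand_in())"
```

```text
the job is handed in; nothing more can be done
None
```

I handed the job in at about 19.6 s of the 72 s allowed; no verdict was returned, but the last side picture and force readings show the red blank flat in the bowl, the inner lid seated with its tabs in the notches over the green blank, and the outer lid held about 15 cm up above the pot.

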